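Back off the knurled stage-plate ring by counted turns

ROBOT

A 6-joint arm with a two-finger parallel gripper is mounted at the origin on the work surface. World frame = base frame: x ahead of the robot, y to its left, z up, the work surface at z = 0. Lengths are in m, angles in rad, forces in N, time in s.
With the tool pointing down it reaches from about 0.25 to 0.8 m from the base axis. Payload 8.5 kg.
Tool frame: the origin (TCP) lies between the finger pads; the fingertips stand 8 mm ahead of it and the grasp point (between the pads) lies 11 mm behind it; x points along the fingers, y is the direction in which the jaws open and shut, and the axes are right-handed (so a half turn about x gives the same grasp; the last joint's range is limited). The gripper opens to 85 mm and grips with 20 to 120 N. Pads are 22 mm wide; open, the fingers measure 114 mm over their backs; the gripper's body (76 mm by 85 mm) begins 54 mm behind the grasp point. The pads swing forward as they close: fully open they stand 13 mm farther back than shut.
Start: joints at [-1.155, 0.238, -0.013, 1.319, 0, 1.571], TCP at [0.212, -0.48, 0.239] pointing down, gripper open.
Joint ranges: [-2.66, 2.66], [-1.03, 1.9], [-1.14, 1.46], [-1.82, 2.27], [-1.45, 1.34], [-3.14, 3.14]. Speed limits (rad/s): [2.22, 2.22, 2.79, 3.14, 3.14, 3.14].

INTERFACE

Orientations are given as [roll, pitch, yaw] about the fixed x, y, z axes, in that order (R = Rz(yaw) Ry(pitch) Rx(roll)).
In Python, from cell import arm gives the robot as it stands.
- The arm moves only by the tool carry_out, never from a script. Its argument "moves" is a list of rows, each an object of numbers: "x", "y", "z": the shift along the tool's x, y, z in units of 0.15 m (1.0 is 0.15 m); "ax", "ay", "az": the turn, a rotation vector about the tool's x, y, z in units of pi rad (1.0 is pi rad). A call has 1 to 8 rows; each row is the pose to reach, as a shift and turn from the pose measured when the call began, along the tool's axes at that moment, turning the shorter way round; what a row does not reach only later rows make up. A row lasts 1/12 s, in which the tool goes at most 41.7 mm and 7.16 degrees, less where a joint would pass 70% of its speed; a pose out of reach is approached as far as the arm can. A call with a number of a shift or a turn outside -1 to 1 is refused whole. A call with a gripper value outside its range is refused whole. "claw" is the finger opening in mm, from 0 to 85.4, set as the call begins (left out, the last holds). The fingers move at their own pace and stop on an object; "grip_force" is the grip in N (left out, the last holds). Time passes only in rows, so rows that repeat a pose let the fingers close. It gives the time, the measured TCP pose, the force and the opening at its end, in the units of the state.
- arm.state(): the state, without advancing time (a new reading comes with each control period).
- arm.capture(name): name is "scene" or "side" or "wrist"; returns the picture (420x560x3 uint8, blue, green, red); there is no depth.
- arm.calibration(name): a dict with "camera_matrix" (3x3 intrinsics, pixels), "view" (4x4, takes a point from world to camera coordinates); the wrist camera has in their place "tool_from_camera" (4x4, takes a point from camera to tool coordinates, whose origin is the TCP and whose axes are the tool frame's). Camera axes: x right, y down, z forward; pixel columns grow to the right and rows downward; lengths in m; the calibration is good to about 2 mm. A picture is of the moment at which its call begins: read the wrist's pose just before it. calibration takes no time and is no camera call.
- arm.sign_off(): hands the job in, once; it reports no verdict.
The state is a dict: "time_s": time; "joint_pos": joint angles; "joint_vel": joint speeds; "tau": joint torques, N m; "position": TCP position; "orientation": TCP orientation; "wrist_force": force on the tool from outside, world axes, zero at the start; "ft_torque": the same for the moment, N m; "gripper_width": opening from 0.0 (shut) to 1.0 (fully open).
Only numpy, scipy, OpenCV 4.12 (cv2) and the standard library are available. Lean on these libraries where they do the work, as an engineer would, in place of code of your own. Each camera call takes 0.05 s, during which the arm holds its last target.

TASK

Loosen the black knurled retaining ring on the microscope light base by rolling a fingertip along its rim, anticlockwise seen from above: bring its white mark round to the red line, then make exactly one more full turn and stop with the mark at the red line for the second time, no further. Do not touch the glass plate inside the ring, and leave the other things where they stand, neither lifted nor pushed. Finish with the hand clear of everything.

Things in the scene. Friction and masses are not known exactly. Their poses are not given: they have to be found in the camera images.
- retaining_ring (a joint): Rotation of the black knurled ring, rad, growing anticlockwise seen from above, not wrapped over full turns. 0 = white mark at the red line for the first time, 6.28 = at the line for the second time. Starts between -3.0 and -0.6. End stops at -3.3 and 9.0. It takes 0.06 N m (1.2 N at the rim), never rises, and stays where it is left; a rim pressed inward with 4 to 15 N follows the fingertip.
- ring_center (a point): Centre of the ring, on its vertical axis, at the height of its top edge (68 mm above the table); axes as the light base. The ring is 100 mm in diameter over its 48 knurl ridges (1.5 mm high), 20 mm high, from 48 to 68 mm above the table; its wall is 9.5 mm wide seen from above.
- ring_mark (a point): The white mark on the ring (on its top edge and down its outer side); the point lies on the top edge, 44 mm from the axis, and turns with the ring.
- index_line (a point): Inner end of the red line painted on the base's top, 60 mm from the ring's axis on the base's +x side (towards the steel socket), 48 mm above the table; the line runs 34 mm outward from here.
- light_base: Cream light base of a stereo microscope, fixed to the bench, 280 x 220 mm, flat top 48 mm above the table. Origin on the table under the ring's axis; it reaches from -100 to +180 mm along its x, 110 mm either way along y. A steel post socket, 48 mm in diameter and 10 mm high, stands on the top 145 mm from the ring's axis along +x. Nothing else stands within 115 mm of the ring's axis.
- glass_plate: Fixed round pale glass stage plate filling the inside of the ring, 77 mm in diameter, its surface 8 mm below the ring's top edge. Origin at its underside, on the ring's axis. Not to be touched.
- objective: Bystander: small steel microscope objective with a yellow band, 29 mm in diameter, 46 mm high, standing on the base's top at its far (+x) right (-y) corner. Origin at the centre of its underside.
- oil_bottle: Bystander: small amber bottle, 32 mm in diameter, 65 mm high, standing on the table beside the base. Origin at the centre of its underside.
- sample_cup: Bystander: white open plastic cup, 48 mm across, 45 mm high, standing on the table beside the base. Origin at the centre of its underside.
- slide_box: Bystander: blue slide box with a clear lid, 86 x 35 x 30 mm, lying on the table beside the base. Origin at the centre of its underside.

How it is judged:
On the way, in this order (a step that is already met when the one before it is completed fails the run):
1. the white mark has come round to the red line (value of joint retaining_ring above -0.1 rad), for 0.1 s.
2. half of the further full turn has been made (value of joint retaining_ring above 3 rad), for 0.1 s.
At the end, for the whole second after the job is handed in: The ring stands still with its white mark within about 25 degrees (0.45 rad) of the red line, one full turn after it first came there (joint 5.83 to 6.73), and the four other things stand upright within 15 mm of where they were (value of joint retaining_ring between 5.83 and 6.73 rad and velocity of joint retaining_ring between -0.05 and 0.05 rad/s and distance of each of objective, oil_bottle, sample_cup, slide_box from where it was at the start of the episode below 0.015 m and angle between each of objective, oil_bottle, sample_cup's own z axis and vertical below 0.2 rad); the robot touches nothing.
It fails at once if the ring was turned far past the second meeting with the line, nearly off its thread (value of joint retaining_ring above 7.3 rad).
It fails at once if the glass plate was touched (contact force between any of the fingers, the arm and glass_plate above 0.5 N).
It fails at once if a bystander was lifted, pushed or knocked over (distance of any of objective, oil_bottle, sample_cup, slide_box from where it was at the start of the episode above 0.025 m).
It also fails if it takes over 72 s, if anything falls off the work surface, if the arm or the gripper's body presses on something with over 40 N, if the wrist force passes 120 N, or if a joint passes its speed limit or range.

## Working session

There is one attempt and no reset: what is moved stays moved. The work goes in short steps, Python scripts to look and compute and a tool call to move; the robot and the scene stay as the last step left them, time stands still between calls to the robot, and variables do not carry over. Pictures are saved under pics/ and viewed, and the job is handed in when it is done.

Besides the shell and the picture viewer there is one more tool, called after "Request:" as a command line: name --argument value ..., lists and objects as JSON in quotes. carry_out: Moves the arm, as the interface text tells. Shifts and turns lie within -1 to 1; 1 stands for 0.15 m of shift or pi rad of turn. Its arguments: {"type":"object","properties":{"moves":{"type":"array"},"claw":{"type":"number"},"grip_force":{"type":"number"}},"required":["moves"]}

```bash
ls; mkdir -p pics
python3 - <<'E'
from cell import arm
import cv2,numpy as np
np.set_printoptions(precision=4,suppress=True)
s=arm.state();print(s)
for n in ("scene","side"):
    cv2.imwrite(f"pics/{n}0.png",arm.capture(n))
for n in ("scene","side","wrist"):print(n,arm.calibration(n))
E
```

```text
pics
{'time_s': 0.0, 'joint_pos': array([-1.155 ,  0.2388, -0.0142,  1.3192,  0.    ,  1.5708]), 'joint_vel': array([ 0.0003, -0.    ,  0.0004, -0.0001,  0.0012, -0.0009]), 'tau': array([ -0.0003, -53.8779,  34.644 ,   0.0182,   0.0001,   0.    ]), 'position': array([ 0.2119, -0.4799,  0.2387]), 'orientation': array([-1.5792,  1.5694,  1.9782]), 'wrist_force': array([-0.7267,  0.6891,  0.3412]), 'ft_torque': array([ 0.0118, -0.0127, -0.0391]), 'gripper_width': 0.9938872702890474}
scene {'camera_matrix': array([[472.2251,   0.    , 283.7789],
       [  0.    , 472.2251, 212.8   ],
       [  0.    ,   0.    ,   1.    ]]), 'view': array([[ 0.6592,  0.752 , -0.0061, -0.4558],
       [ 0.551 , -0.4884, -0.6767, -0.269 ],
       [-0.5118,  0.4427, -0.7363,  1.3236],
       [ 0.    ,  0.    ,  0.    ,  1.    ]])}
side {'camera_matrix': array([[424.4251,   0.    , 285.8529],
       [  0.    , 424.4251, 212.5216],
       [  0.    ,   0.    ,   1.    ]]), 'view': array([[ 0.7425, -0.6698, -0.0018, -0.4134],
       [-0.4545, -0.5019, -0.7359,  0.3751],
       [ 0.492 ,  0.5472, -0.6771,  0.5486],
       [ 0.    ,  0.    ,  0.    ,  1.    ]])}
wrist {'camera_matrix': array([[302.0733,   0.    , 287.454 ],
       [  0.    , 302.0733, 206.8782],
       [  0.    ,   0.    ,   1.    ]]), 'tool_from_camera': array([[-0.0007, -0.2735,  0.9619, -0.1338],
       [ 1.    , -0.0002,  0.0006, -0.0004],
       [ 0.    ,  0.9619,  0.2735, -0.07  ],
       [ 0.    ,  0.    ,  0.    ,  1.    ]])}
```

View pics/scene0.png

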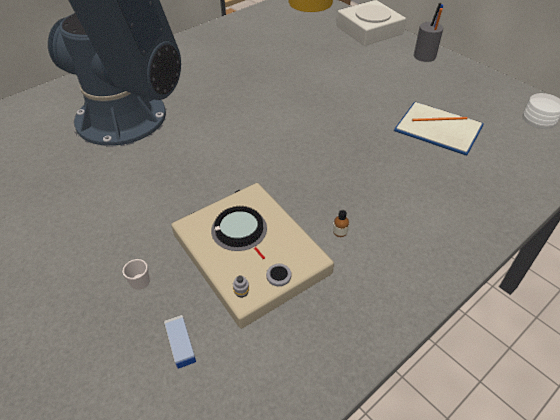

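View pics/side0.png

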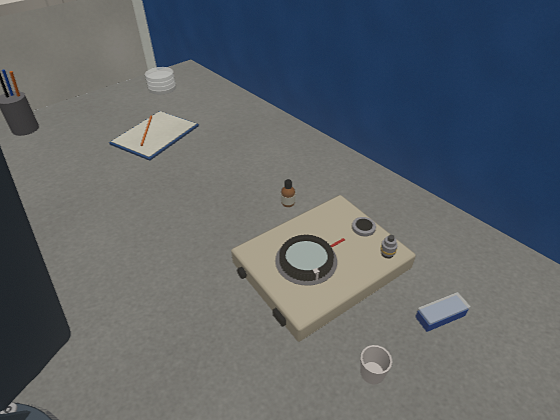

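The scene picture shows the ring at about (239,227), the white mark at (218,228) and the red line from (255,248) to (264,258). The side picture shows the ring at (306,258), the mark at (317,273) and the line at (331–344,243). Next I'll measure them.

```bash
cat > h.py <<'E'
import cv2,numpy as np
from cell import arm
np.set_printoptions(precision=4,suppress=True)
def ray(n,u,v,z,T=None):
    c=arm.calibration(n);K=c['camera_matrix'];V=c['view'] if T is None else np.linalg.inv(T)
    C=np.linalg.inv(V);d=C[:3,:3]@np.linalg.solve(K,[u,v,1.]);o=C[:3,3]
    return o+d*(z-o[2])/d[2]
def proj(n,p):
    c=arm.calibration(n);q=c['view'][:3,:3]@p+c['view'][:3,3];q=c['camera_matrix']@q;return q[:2]/q[2]
def cents(m,lo):
    n,l,st,ce=cv2.connectedComponentsWithStats(m.astype(np.uint8));return [(st[i,4],ce[i],st[i,:4]) for i in range(1,n) if st[i,4]>=lo],l
E
python3 - <<'E'
from h import *
for n,box in (("scene",(170,180,340,325)),("side",(225,190,420,340))):
    im=cv2.imread(f"pics/{n}0.png").astype(int);b,g,r=im[...,0],im[...,1],im[...,2]
    x0,y0,x1,y1=box;roi=np.zeros(b.shape,bool);roi[y0:y1,x0:x1]=1
    red=roi&(r>120)&(g<70)&(b<70)
    ys,xs=np.nonzero(red)
    P=np.array([ray(n,x,y,.048) for x,y in zip(xs,ys)]);c=P.mean(0);w,v=np.linalg.eigh(np.cov(P[:,:2].T));a=v[:,1]
    t=(P-c)[:,:2]@a;print(n,'red',len(P),c,a,t.min(),t.max())
    gl=roi&(g>b-15)&(g>r+3)&(g>130)&(b>r)
    cc,l=cents(gl,200)
    for A,ce,st in cc:
        cn,_=cv2.findContours((l==l[int(ce[1]),int(ce[0])]).astype(np.uint8),0,2)
        e=cv2.fitEllipse(max(cn,key=len));print('glass',A,ce,e,ray(n,*e[0],.060))
    blk=roi&(im.max(2)<60)
    for A,ce,st in cents(blk,30)[0]: print('blk',A,ce,st,ray(n,*ce,.06))
    x,y=(218,228) if n=="scene" else (317,273)
    wh=roi&(im.min(2)>150)
    for A,ce,st in cents(wh,3)[0]: print('wh',A,ce,st,ray(n,*ce,.068))
    cv2.imwrite(f"pics/{n}0c.png",cv2.resize(im[y0:y1,x0:x1].astype(np.uint8),None,fx=4,fy=4,interpolation=2))
E
```

```text
scene red 29 [ 0.6599 -0.036   0.048 ] [-0.9951  0.0988] -0.01536793241682525 0.015857142707038363
glass 750 [238.256  224.3493] ((238.3345184326172, 224.30978393554688), (24.904821395874023, 36.30068588256836), 83.61183166503906) [ 0.581  -0.0268  0.06  ]
blk 723 [239.343  228.5408] [214 207  49  40] [ 0.5915 -0.0323  0.06  ]
blk 182 [278.544  273.0385] [271 267  17  14] [ 0.7279 -0.0445  0.06  ]
wh 5982 [251.5411 249.8561] [173 184 159 132] [ 0.6562 -0.0516  0.068 ]
wh 744 [237.7097 224.2258] [215 212  42  25] [ 0.586  -0.0314  0.068 ]
wh 3 [277.     264.3333] [276 264   3   2] [ 0.7152 -0.0372  0.068 ]
wh 14 [274.0714 280.9286] [269 278  11   6] [ 0.7401 -0.0657  0.068 ]
wh 6 [285.1667 280.    ] [284 279   3   3] [ 0.752  -0.0491  0.068 ]
wh 7 [242.4286 282.7143] [240 281   5   4] [ 0.7048 -0.1116  0.068 ]
wh 3 [237. 283.] [236 282   3   3] [ 0.6987 -0.1194  0.068 ]
wh 115 [176.9739 320.4174] [170 315  15  10] [ 0.6915 -0.2436  0.068 ]
side red 28 [ 0.6592 -0.035   0.048 ] [-0.9935  0.1137] -0.016576668270958796 0.016001608984230916
glass 930 [306.0559 255.1215] ((306.058349609375, 255.1280517578125), (27.74764060974121, 40.50011444091797), 93.01705932617188) [ 0.5839 -0.0257  0.06  ]
blk 144 [363.7639 224.2014] [356 219  16  12] [ 0.7254 -0.0437  0.06  ]
blk 914 [305.2877 258.6291] [280 235  54  46] [ 0.5769 -0.0308  0.06  ]
blk 69 [241.3913 272.4638] [237 267  10  12] [0.4706 0.0218 0.06  ]
blk 123 [278.8211 316.7724] [273 308  13  18] [ 0.4593 -0.0913  0.06  ]
wh 3 [299. 234.] [298 234   3   1] [0.6061 0.017  0.068 ]
wh 5 [311. 234.] [309 234   5   1] [0.6231 0.0017 0.068 ]
wh 3 [283. 242.] [282 241   3   3] [0.5695 0.0219 0.068 ]
wh 920 [306.213  255.4826] [286 241  41  32] [ 0.5783 -0.0314  0.068 ]
```

Run:
```python
from h import *
c=np.array([.583,-.027,.068])
for n in ("scene","side"):
    im=cv2.imread(f"pics/{n}0.png")
    u,v=proj(n,c).astype(int); x0,y0=u-50,v-40
    k=cv2.resize(im[y0:y0+80,x0:x0+100],None,fx=7,fy=7,interpolation=0)
    for R,z in ((.044,.068),(.05,.068),(.05,.048)):
        for t in np.arange(0,2*np.pi,.1):
            q=proj(n,np.array([c[0]+R*np.cos(t),c[1]+R*np.sin(t),z]));cv2.circle(k,tuple(int(7*(a-b)) for a,b in zip(q+.5,(x0,y0))),1,(0,0,255),-1)
    cv2.imwrite(f"pics/{n}0z.png",k);print(x0,y0)
```

```text
188 182
256 212
```

View pics/scene0z.png

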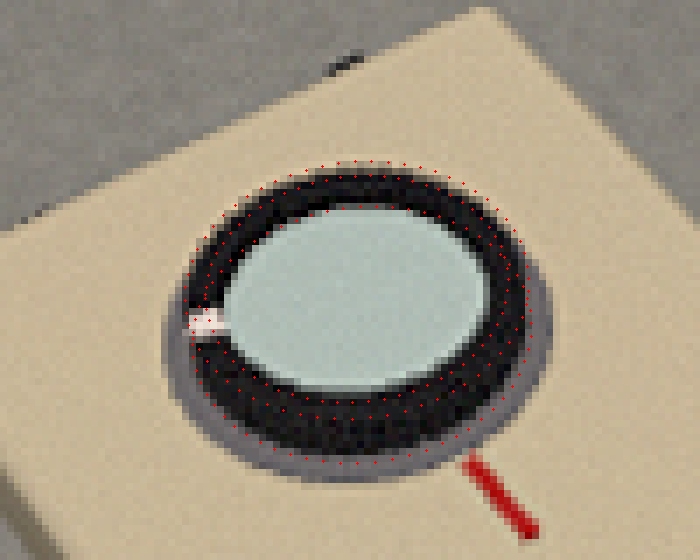

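View pics/side0z.png

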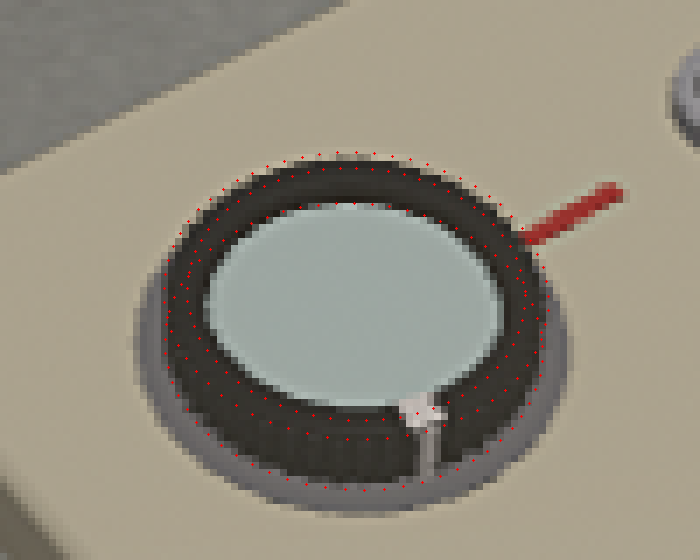

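```bash
cat >> h.py <<'E'
from scipy.spatial.transform import Rotation as Ro
def pose():
    s=arm.state();return s['position'],Ro.from_euler('xyz',s['orientation']).as_matrix(),s
E
python3 - <<'E'
from h import *
p,R,s=pose();print(R)
print('z az',np.arctan2(R[1,2],R[0,2]),s['joint_pos'])
a=ray("scene",217.3,228,.068);b=ray("side",316,270.5,.068);print(a,b)
# ring outer edge: black+mark mask -> top-edge estimate via left/right extremes
c=np.array([.583,-.027,.068])
for m in (a,b):
    d=m-c;print(np.hypot(*d[:2]),np.arctan2(d[1],d[0])+.106)
for n in ("scene","side"):
    im=cv2.imread(f"pics/{n}0.png").astype(int);u,v=proj(n,c)
    yy,xx=np.mgrid[:420,:560];m=(im.max(2)<75)&(np.hypot(xx-u,yy-v)<33)
    cc,l=cents(m,300)
    cn,_=cv2.findContours((l==l[np.nonzero(m)][0]).astype(np.uint8) if 0 else m.astype(np.uint8),0,2);k=max(cn,key=len)[:,0,:]
    # predicted silhouette: hull of top and bottom circles
    t=np.arange(0,6.3,.02);
    def sil(cx,cy):
        P=np.array([proj(n,np.array([cx+.0495*np.cos(q),cy+.0495*np.sin(q),z])) for q in t for z in (.048,.068)])
        h=P;return h.min(0),h.max(0)
    print(n,k.min(0)-.0,k.max(0),sil(*c[:2]))
E
```

```text
[[-0.0005  0.4039 -0.9148]
 [ 0.0012 -0.9148 -0.4039]
 [-1.     -0.0013  0.    ]]
z az -2.7257641262144263 [-1.155   0.2387 -0.0142  1.3192 -0.      1.5708]
[ 0.5667 -0.0685  0.068 ] [ 0.5667 -0.0681  0.068 ]
0.04455943779035416 -1.8397439943769234
0.04423394607223525 -1.8424624813591801
scene [214. 206.] [262 246] (array([214.1787, 204.7323]), array([263.1991, 247.5012]))
side [280. 235.] [333 280] (array([279.2349, 233.4949]), array([333.5759, 281.3067]))
```

Request:
carry_out --moves '[{"y": -0.1,"z": -0.15},{"y": -0.25,"z": -0.4},{"y": -0.4,"z": -0.65},{"y": -0.55,"z": -0.9},{"y": -0.6,"z": -1.0},{"y": -0.6,"z": -1.0}]' --claw 0 --grip_force 20

```text
$.moves[0]: bad value
```

Request:
carry_out --moves '[{"y": -0.1,"z": -0.15},{"y": -0.25,"z": -0.4},{"y": -0.4,"z": -0.65},{"y": -0.55,"z": -0.9},{"y": -0.6,"z": -1.0},{"y": -0.6,"z": -1.0}]'

```text
$.moves[0]: bad value
```

```bash
cat > w.py <<'E'
import sys
from h import *
p,R,s=pose()
tgt=np.array(eval(sys.argv[1])) if len(sys.argv)>1 else None
print('t',s['time_s'],'p',p,'az',np.arctan2(R[1,2],R[0,2]),'tilt',R[:,0],'j',s['joint_pos'],'F',s['wrist_force'],'w',s['gripper_width'])
if tgt is not None: print('shift units',R.T@(tgt-p)/.15)
E
python3 w.py "[.51,-.059,.12]"
```

```text
t 0.1 p [ 0.2119 -0.4799  0.2387] az -2.7257641262144263 tilt [-0.0005  0.0012 -1.    ] j [-1.155   0.2387 -0.0142  1.3192 -0.      1.5708] F [0.5373 0.0349 0.4134] w 0.9979535766225408
shift units [ 0.7938 -1.7634 -2.9514]
```

Request:
carry_out --moves '[{"x": 0,"y": -0.1,"z": -0.15,"ax": 0,"ay": 0,"az": 0},{"x": 0,"y": -0.25,"z": -0.4,"ax": 0,"ay": 0,"az": 0},{"x": 0,"y": -0.4,"z": -0.65,"ax": 0,"ay": 0,"az": 0},{"x": 0,"y": -0.55,"z": -0.9,"ax": 0,"ay": 0,"az": 0},{"x": 0,"y": -0.6,"z": -1.0,"ax": 0,"ay": 0,"az": 0},{"x": 0,"y": -0.6,"z": -1.0,"ax": 0,"ay": 0,"az": 0}]' --claw 0 --grip_force 20

```text
time_s: 0.6
position: [0.3145, -0.3338, 0.2388]
orientation: [-1.935, 1.568, 1.626]
wrist_force: [1.0, 0.7, -0.0]
gripper_width: 0.145
```

Request:
carry_out --moves '[{"x": 0,"y": -0.1,"z": -0.15,"ax": 0,"ay": 0,"az": 0},{"x": 0,"y": -0.25,"z": -0.4,"ax": 0,"ay": 0,"az": 0},{"x": 0,"y": -0.4,"z": -0.65,"ax": 0,"ay": 0,"az": 0},{"x": 0,"y": -0.55,"z": -0.9,"ax": 0,"ay": 0,"az": 0},{"x": 0,"y": -0.6,"z": -1.0,"ax": 0,"ay": 0,"az": 0},{"x": 0,"y": -0.6,"z": -1.0,"ax": 0,"ay": 0,"az": 0}]'

```text
time_s: 1.1
position: [0.4168, -0.1879, 0.2389]
orientation: [-2.055, 1.568, 1.51]
wrist_force: [-0.3, 1.0, -0.2]
gripper_width: -0.007
```

```bash
python3 w.py "[.51,-.059,.12]"
```

```text
t 1.1 p [ 0.4168 -0.1879  0.2389] az -2.7182794135791566 tilt [ 0.0002  0.0033 -1.    ] j [-0.4255  0.1231 -0.1601  1.2888  0.003   2.2928] F [-0.3202  0.9693 -0.1559] w -0.006946655951681359
shift units [ 0.7955 -0.5258 -0.9184]
```

Request:
carry_out --moves '[{"x": 0,"y": -0.12,"z": -0.2,"ax": 0,"ay": 0,"az": 0},{"x": 0,"y": -0.25,"z": -0.45,"ax": 0,"ay": 0,"az": 0},{"x": 0.1,"y": -0.4,"z": -0.7,"ax": 0,"ay": 0,"az": 0},{"x": 0.3,"y": -0.53,"z": -0.92,"ax": 0,"ay": 0,"az": 0},{"x": 0.5,"y": -0.53,"z": -0.92,"ax": 0,"ay": 0,"az": 0},{"x": 0.7,"y": -0.53,"z": -0.92,"ax": 0,"ay": 0,"az": 0},{"x": 0.79,"y": -0.53,"z": -0.92,"ax": 0,"ay": 0,"az": 0},{"x": 0.79,"y": -0.53,"z": -0.92,"ax": 0,"ay": 0,"az": 0}]'

```text
time_s: 1.77
position: [0.5076, -0.0586, 0.1173]
orientation: [-0.945, 1.563, 2.62]
wrist_force: [-0.6, 1.4, -0.7]
gripper_width: 0.001
```

```bash
python3 w.py "[.51,-.059,.066]"
python3 - <<'E'
from h import *
for n in("side","wrist"): cv2.imwrite(f"pics/{n}1.png",arm.capture(n))
p,R,s=pose();im=cv2.imread("pics/side1.png")
for d in (0,.008,.021): 
    q=proj("side",p+R@[d,0,0]);print(q)
E
```

```text
t 1.7667 p [ 0.5076 -0.0586  0.1173] az -2.7180370922954427 tilt [-0.0064  0.0037 -1.    ] j [-0.1166  0.2916 -0.2662  1.0198  0.0029  2.6015] F [-0.592   1.3613 -0.7084] w 0.0010726101962278813
shift units [ 0.3416  0.0113 -0.0148]
[288.5809 264.5969]
[288.5549 267.7993]
[288.5134 272.8972]
```

View pics/side1.png

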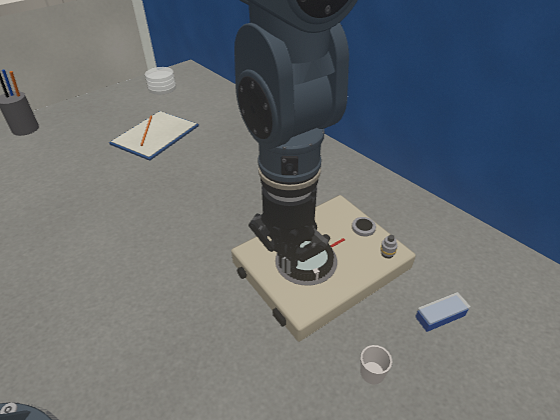

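View pics/wrist1.png

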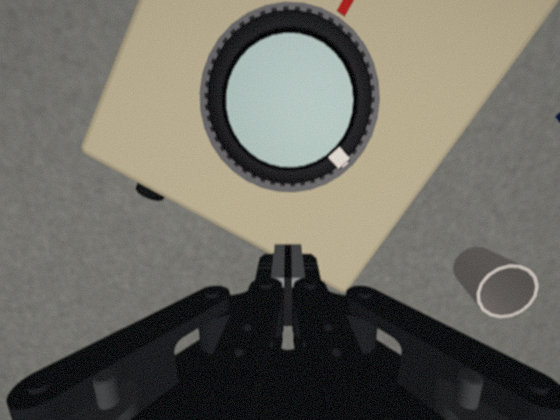

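```bash
cat >> h.py <<'E'
def wT():
    p,R,s=pose();T=np.eye(4);T[:3,:3]=R;T[:3,3]=p;return T@arm.calibration('wrist')['tool_from_camera']
def ringview(name):
    T=wT();im=arm.capture('wrist');cv2.imwrite(f"pics/{name}.png",im)
    i=im.astype(int);gl=((i[...,1]>i[...,2]+8)&(i[...,1]>130)).astype(np.uint8)
    cn,_=cv2.findContours(gl,0,2);k=max(cn,key=cv2.contourArea);e=cv2.fitEllipse(k)
    c=ray('wrist',*e[0],.060,T);print('glass',e,c)
    c=CEN if CEN is not None else c
    wh=(i.min(2)>185);out=[]
    for A,ce,st in cents(wh,8)[0]:
        m=ray('wrist',*ce,.068,T);d=m-c
        if 0.036<np.hypot(*d[:2])<.053: print('mark px',ce,A,'r',np.hypot(*d[:2]),'theta',np.arctan2(d[1],d[0])-YAW)
    return im
CEN=None;YAW=-.106
E
python3 - <<'E'
from h import *
T=wT();ringview('w2')
K=arm.calibration('wrist')
Tc=K['tool_from_camera']
for v in (245,277):
    d=Tc[:3,:3]@np.linalg.solve(K['camera_matrix'],[288,v,1.]);o=Tc[:3,3]
    for z in (-.011,0.,.011): print(v,z,o+d*(z-o[2])/d[2])
im=cv2.imread('pics/w2.png');cv2.imwrite('pics/w2z.png',cv2.resize(im[220:360,200:380],None,fx=4,fy=4))
E
```

```text
glass ((287.98089599609375, 101.63440704345703), (124.42417907714844, 131.53245544433594), 179.36195373535156) [ 0.5839 -0.0255  0.06  ]
mark px [336.7969 158.5938] 192 r 0.04502255767277802 theta -1.8835651141597516
245 -0.011 [ 0.0048 -0.0001 -0.011 ]
245 0.0 [0.0307 0.     0.    ]
245 0.011 [0.0565 0.0001 0.011 ]
277 -0.011 [-0.027  -0.0001 -0.011 ]
277 0.0 [-0.0071 -0.0001  0.    ]
277 0.011 [ 0.0128 -0.      0.011 ]
```

View pics/w2z.png

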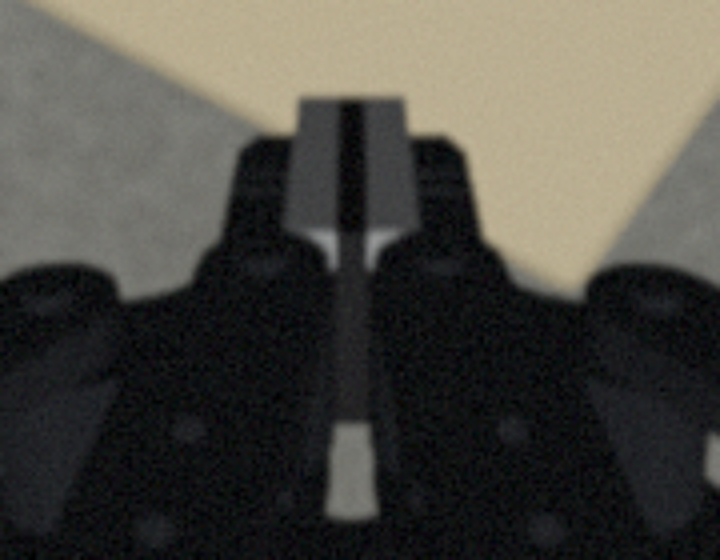

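Request:
carry_out --moves '[{"x": 0.15,"y": 0,"z": 0,"ax": 0,"ay": 0,"az": 0},{"x": 0.3,"y": 0,"z": 0,"ax": 0,"ay": 0,"az": 0},{"x": 0.36,"y": 0,"z": 0,"ax": 0,"ay": 0,"az": 0},{"x": 0.37,"y": 0,"z": 0,"ax": 0,"ay": 0,"az": 0},{"x": 0.37,"y": 0,"z": -0.03,"ax": 0,"ay": 0,"az": 0},{"x": 0.37,"y": 0,"z": -0.07,"ax": 0,"ay": 0,"az": 0},{"x": 0.37,"y": 0,"z": -0.1,"ax": 0,"ay": 0,"az": 0},{"x": 0.37,"y": 0,"z": -0.1,"ax": 0,"ay": 0,"az": 0}]'

```text
time_s: 2.58
position: [0.5258, -0.0526, 0.0673]
orientation: [-2.85, 1.567, 0.714]
wrist_force: [-0.8, 0.2, 0.3]
gripper_width: 0.003
```

```bash
cat > w.py <<'E'
import sys
from h import *
C=np.array([.5835,-.0265])
p,R,s=pose();f=s['wrist_force']
az=np.arctan2(R[1,2],R[0,2]);d=p[:2]-C;ph=np.arctan2(d[1],d[0]);er=d/np.hypot(*d);et=np.array([-er[1],er[0]])
print('t %.2f p'%s['time_s'],p,'az %.4f phi %.4f r %.4f'%(az,ph,np.hypot(*d)),'tilt',R[:,0],'j1,6',s['joint_pos'][[0,5]],'F rad %.2f tan %.2f z %.2f'%(er@f[:2],et@f[:2],f[2]))
E
python3 w.py
```

```text
t 2.58 p [ 0.5258 -0.0526  0.0673] az -2.7187 phi -2.7172 r 0.0633 tilt [ 0.0031  0.0027 -1.    ] j1,6 [-0.1013  2.6174] F rad 0.66 tan -0.53 z 0.33
```

```bash
python3 -c "
from h import *
p,R,s=pose();print(p,s['joint_vel'])
arm.capture('wrist');arm.capture('wrist');p,R,s=pose();print(p,s['joint_vel'],s['wrist_force'])"; python3 w.py
```

```text
[ 0.5258 -0.0526  0.0673] [-0.0043 -0.003  -0.0268 -0.0096  0.0032 -0.0098]
[ 0.5249 -0.0526  0.0668] [-0.0039 -0.0013 -0.0122 -0.0046 -0.0005 -0.0012] [ 0.4014 -1.0603  0.4825]
t 2.68 p [ 0.5249 -0.0526  0.0668] az -2.7186 phi -2.7226 r 0.0642 tilt [ 0.0021  0.0029 -1.    ] j1,6 [-0.1017  2.617 ] F rad 0.06 tan 1.13 z 0.48
```

Request:
carry_out --moves '[{"x": 0.03,"y": 0,"z": 0,"ax": 0,"ay": 0,"az": 0},{"x": 0.03,"y": 0,"z": 0,"ax": 0,"ay": 0,"az": 0},{"x": 0.03,"y": 0,"z": 0,"ax": 0,"ay": 0,"az": 0},{"x": 0.03,"y": 0,"z": 0,"ax": 0,"ay": 0,"az": 0}]'

```text
time_s: 3.02
position: [0.5247, -0.0526, 0.0622]
orientation: [-2.538, 1.567, 1.027]
wrist_force: [-0.6, -0.2, 0.6]
gripper_width: 0.003
```

```bash
python3 w.py
```

```text
t 3.02 p [ 0.5247 -0.0526  0.0622] az -2.7187 phi -2.7239 r 0.0644 tilt [ 0.0018  0.003  -1.    ] j1,6 [-0.1017  2.617 ] F rad 0.59 tan -0.07 z 0.63
```

Request:
carry_out --moves '[{"x": 0,"y": 0,"z": -0.01,"ax": 0,"ay": 0,"az": 0},{"x": 0,"y": 0,"z": -0.02,"ax": 0,"ay": 0,"az": 0},{"x": 0,"y": 0,"z": -0.025,"ax": 0,"ay": 0,"az": 0},{"x": 0,"y": 0,"z": -0.025,"ax": 0,"ay": 0,"az": 0}]'

```text
time_s: 3.35
position: [0.5262, -0.0518, 0.062]
orientation: [-0.992, 1.569, 2.572]
wrist_force: [-7.8, -4.9, 6.0]
gripper_width: 0.002
```

```bash
python3 w.py
```

```text
t 3.35 p [ 0.5262 -0.0518  0.062 ] az -2.7193 phi -2.7258 r 0.0626 tilt [-0.0018  0.0012 -1.    ] j1,6 [-0.0987  2.6206] F rad 9.14 tan 1.34 z 5.98
```

```bash
cat > plan.py <<'E'
import sys,json
from h import *
# plan.py dphi nmove nhold r z
C=np.array([.5835,-.0265])
dphi,nm,nh,r,z=[float(a) for a in sys.argv[1:6]]
p,R,s=pose();az=np.arctan2(R[1,2],R[0,2]);d=p[:2]-C;ph=np.arctan2(d[1],d[0]);r0=float(sys.argv[6]) if len(sys.argv)>6 else r
for i in range(1,int(nm)+1):
    f=min(i/nm,1);a=ph+dphi*f;rr=r0+(r-r0)*f
    t=np.array([C[0]+rr*np.cos(a),C[1]+rr*np.sin(a),z])
    er=np.array([np.cos(a),np.sin(a),0]);x=np.array([0,0,-1.]);Rt=np.array([x,np.cross(er,x),er]).T
    sh=R.T@(t-p)/.15;rv=Ro.from_matrix(R.T@Rt).as_rotvec()/np.pi
    print({k:round(float(v),3) for k,v in zip(('x','y','z','ax','ay','az'),[*sh,*rv])})
E
python3 plan.py 0.49 7 1 .0608 .062
```

```text
{'x': 0.0, 'y': 0.028, 'z': -0.013, 'ax': -0.02, 'ay': 0.0, 'az': 0.001}
{'x': 0.0, 'y': 0.057, 'z': -0.016, 'ax': -0.042, 'ay': 0.0, 'az': 0.001}
{'x': 0.0, 'y': 0.085, 'z': -0.021, 'ax': -0.065, 'ay': 0.0, 'az': 0.001}
{'x': 0.0, 'y': 0.112, 'z': -0.027, 'ax': -0.087, 'ay': 0.0, 'az': 0.001}
{'x': 0.0, 'y': 0.139, 'z': -0.036, 'ax': -0.109, 'ay': 0.0, 'az': 0.001}
{'x': -0.0, 'y': 0.166, 'z': -0.046, 'ax': -0.132, 'ay': 0.0, 'az': 0.001}
{'x': -0.0, 'y': 0.191, 'z': -0.059, 'ax': -0.154, 'ay': 0.0, 'az': 0.001}
```

Request:
carry_out --moves '[{"x": 0,"y": 0.028,"z": -0.013,"ax": -0.02,"ay": 0,"az": 0},{"x": 0,"y": 0.057,"z": -0.016,"ax": -0.042,"ay": 0,"az": 0},{"x": 0,"y": 0.085,"z": -0.021,"ax": -0.065,"ay": 0,"az": 0},{"x": 0,"y": 0.112,"z": -0.027,"ax": -0.087,"ay": 0,"az": 0},{"x": 0,"y": 0.139,"z": -0.036,"ax": -0.109,"ay": 0,"az": 0},{"x": 0,"y": 0.166,"z": -0.046,"ax": -0.132,"ay": 0,"az": 0},{"x": 0,"y": 0.191,"z": -0.059,"ax": -0.154,"ay": 0,"az": 0},{"x": 0,"y": 0.191,"z": -0.059,"ax": -0.154,"ay": 0,"az": 0}]'

```text
time_s: 4.02
position: [0.5454, -0.0757, 0.0619]
orientation: [-0.596, 1.567, -2.829]
wrist_force: [-4.4, -6.6, 3.8]
gripper_width: -0.008
```

```bash
python3 w.py; python3 -c "
from h import *
ringview('w3')"; python3 w.py; python3 plan.py 0.49 7 1 .0608 .062
```

```text
t 4.02 p [ 0.5454 -0.0757  0.0619] az -2.2322 phi -2.2291 r 0.0622 tilt [-0.0035 -0.0011 -1.    ] j1,6 [-0.137   2.0952] F rad 7.90 tan 0.50 z 3.81
glass ((284.02508544921875, 134.08932495117188), (173.33465576171875, 177.92578125), 175.9989471435547) [ 0.584  -0.0238  0.06  ]
mark px [353.9973 213.6274] 365 r 0.04583355095813205 theta -1.3861525066342832
t 4.07 p [ 0.5454 -0.0757  0.0619] az -2.2355 phi -2.2303 r 0.0622 tilt [-0.0034 -0.0012 -1.    ] j1,6 [-0.1369  2.0986] F rad 7.47 tan 1.19 z 3.33
{'x': -0.0, 'y': 0.028, 'z': -0.01, 'ax': -0.024, 'ay': 0.001, 'az': 0.001}
{'x': -0.001, 'y': 0.056, 'z': -0.014, 'ax': -0.046, 'ay': 0.001, 'az': 0.001}
{'x': -0.001, 'y': 0.084, 'z': -0.019, 'ax': -0.069, 'ay': 0.001, 'az': 0.001}
{'x': -0.001, 'y': 0.112, 'z': -0.026, 'ax': -0.091, 'ay': 0.001, 'az': 0.001}
{'x': -0.001, 'y': 0.139, 'z': -0.035, 'ax': -0.113, 'ay': 0.001, 'az': 0.001}
{'x': -0.001, 'y': 0.165, 'z': -0.045, 'ax': -0.135, 'ay': 0.001, 'az': 0.001}
{'x': -0.001, 'y': 0.19, 'z': -0.058, 'ax': -0.158, 'ay': 0.001, 'az': 0.001}
```

View pics/w3.png

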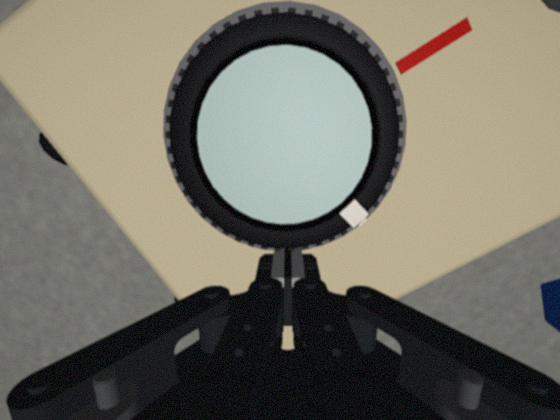

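```bash
python3 plan.py 0.7 7 1 .0608 .062
```

```text
{'x': -0.001, 'y': 0.04, 'z': -0.012, 'ax': -0.033, 'ay': 0.001, 'az': 0.001}
{'x': -0.001, 'y': 0.08, 'z': -0.018, 'ax': -0.065, 'ay': 0.001, 'az': 0.001}
{'x': -0.001, 'y': 0.12, 'z': -0.028, 'ax': -0.097, 'ay': 0.001, 'az': 0.001}
{'x': -0.001, 'y': 0.158, 'z': -0.042, 'ax': -0.129, 'ay': 0.001, 'az': 0.001}
{'x': -0.001, 'y': 0.194, 'z': -0.06, 'ax': -0.161, 'ay': 0.001, 'az': 0.001}
{'x': -0.001, 'y': 0.228, 'z': -0.081, 'ax': -0.193, 'ay': 0.001, 'az': 0.001}
{'x': -0.001, 'y': 0.261, 'z': -0.106, 'ax': -0.224, 'ay': 0.001, 'az': 0.001}
```

Request:
carry_out --moves '[{"x": 0,"y": 0.04,"z": -0.012,"ax": -0.033,"ay": 0.001,"az": 0.001},{"x": 0,"y": 0.08,"z": -0.018,"ax": -0.065,"ay": 0.001,"az": 0.001},{"x": 0,"y": 0.12,"z": -0.028,"ax": -0.097,"ay": 0.001,"az": 0.001},{"x": 0,"y": 0.158,"z": -0.042,"ax": -0.129,"ay": 0.001,"az": 0.001},{"x": 0,"y": 0.194,"z": -0.06,"ax": -0.161,"ay": 0.001,"az": 0.001},{"x": 0,"y": 0.228,"z": -0.081,"ax": -0.193,"ay": 0.001,"az": 0.001},{"x": 0,"y": 0.261,"z": -0.106,"ax": -0.224,"ay": 0.001,"az": 0.001},{"x": 0,"y": 0.261,"z": -0.106,"ax": -0.224,"ay": 0.001,"az": 0.001}]'

```text
time_s: 4.73
position: [0.5872, -0.0875, 0.0618]
orientation: [1.816, 1.569, 0.289]
wrist_force: [1.6, -2.1, -0.1]
gripper_width: 0.003
```

```bash
python3 w.py; python3 -c "
from h import *
ringview('w4')";  python3 plan.py 0.7 7 1 .0608 .062
```

```text
t 4.73 p [ 0.5872 -0.0875  0.0618] az -1.5277 phi -1.5096 r 0.0612 tilt [ 0.0016  0.0005 -1.    ] j1,6 [-0.1483  1.3793] F rad 2.23 tan 1.49 z -0.11
glass ((280.29351806640625, 133.8303985595703), (173.09878540039062, 177.91368103027344), 172.88453674316406) [ 0.5819 -0.0232  0.06  ]
mark px [339.9396 221.1027] 331 r 0.045896188218724786 theta -0.8065936689387632
{'x': -0.001, 'y': 0.04, 'z': -0.005, 'ax': -0.037, 'ay': -0.0, 'az': -0.0}
{'x': -0.001, 'y': 0.08, 'z': -0.012, 'ax': -0.069, 'ay': -0.0, 'az': -0.0}
{'x': -0.001, 'y': 0.119, 'z': -0.023, 'ax': -0.101, 'ay': 0.0, 'az': -0.0}
{'x': -0.001, 'y': 0.157, 'z': -0.037, 'ax': -0.133, 'ay': 0.0, 'az': -0.0}
{'x': -0.001, 'y': 0.193, 'z': -0.055, 'ax': -0.164, 'ay': 0.0, 'az': -0.0}
{'x': -0.001, 'y': 0.228, 'z': -0.077, 'ax': -0.196, 'ay': 0.0, 'az': -0.0}
{'x': -0.001, 'y': 0.259, 'z': -0.102, 'ax': -0.228, 'ay': 0.0, 'az': -0.0}
```

```bash
sed -i 's/C=np.array(\[.5835,-.0265\])/C=np.array([.582,-.0265])/' plan.py w.py; python3 w.py;  python3 plan.py 0.6 7 1 .0592 .062
```

```text
t 4.78 p [ 0.5868 -0.0876  0.0618] az -1.5336 phi -1.4928 r 0.0613 tilt [ 0.0013  0.0002 -1.    ] j1,6 [-0.1484  1.3852] F rad 2.37 tan 1.53 z -0.54
{'x': -0.001, 'y': 0.033, 'z': -0.017, 'ax': -0.04, 'ay': -0.0, 'az': -0.0}
{'x': -0.001, 'y': 0.066, 'z': -0.022, 'ax': -0.068, 'ay': -0.0, 'az': -0.0}
{'x': -0.001, 'y': 0.099, 'z': -0.031, 'ax': -0.095, 'ay': 0.0, 'az': -0.0}
{'x': -0.001, 'y': 0.131, 'z': -0.042, 'ax': -0.122, 'ay': 0.0, 'az': -0.0}
{'x': -0.001, 'y': 0.162, 'z': -0.056, 'ax': -0.149, 'ay': 0.0, 'az': -0.0}
{'x': -0.001, 'y': 0.191, 'z': -0.073, 'ax': -0.177, 'ay': 0.0, 'az': -0.0}
{'x': -0.001, 'y': 0.219, 'z': -0.092, 'ax': -0.204, 'ay': 0.0, 'az': -0.0}
```

Request:
carry_out --moves '[{"x": 0,"y": 0,"z": -0.014,"ax": -0.01,"ay": 0,"az": 0},{"x": 0,"y": 0.033,"z": -0.017,"ax": -0.04,"ay": 0,"az": 0},{"x": 0,"y": 0.066,"z": -0.022,"ax": -0.068,"ay": 0,"az": 0},{"x": 0,"y": 0.099,"z": -0.031,"ax": -0.095,"ay": 0,"az": 0},{"x": 0,"y": 0.131,"z": -0.042,"ax": -0.122,"ay": 0,"az": 0},{"x": 0,"y": 0.162,"z": -0.056,"ax": -0.149,"ay": 0,"az": 0},{"x": 0,"y": 0.191,"z": -0.073,"ax": -0.177,"ay": 0,"az": 0},{"x": 0,"y": 0.219,"z": -0.092,"ax": -0.204,"ay": 0,"az": 0}]'

```text
time_s: 5.45
position: [0.6199, -0.074, 0.062]
orientation: [0.174, 1.567, -0.719]
wrist_force: [3.5, -6.5, -2.7]
gripper_width: 0.001
```

```bash
python3 w.py; python3 -c "
from h import *
ringview('w5')";  python3 plan.py 0.7 7 1 .0592 .062
```

```text
t 5.45 p [ 0.6199 -0.074   0.062 ] az -0.8934 phi -0.8969 r 0.0607 tilt [ 0.0028 -0.0025 -1.    ] j1,6 [-0.1177  0.7757] F rad 7.31 tan -1.32 z -2.66
glass ((286.4924621582031, 133.9438018798828), (173.36155700683594, 177.8437042236328), 178.54734802246094) [ 0.5801 -0.0239  0.06  ]
mark px [341.3495 224.4985] 329 r 0.04607017327314499 theta -0.2267218421176132
{'x': 0.0, 'y': 0.039, 'z': -0.012, 'ax': -0.034, 'ay': 0.001, 'az': -0.0}
{'x': 0.0, 'y': 0.078, 'z': -0.019, 'ax': -0.066, 'ay': 0.001, 'az': -0.0}
{'x': 0.0, 'y': 0.116, 'z': -0.029, 'ax': -0.098, 'ay': 0.001, 'az': -0.0}
{'x': 0.0, 'y': 0.153, 'z': -0.042, 'ax': -0.129, 'ay': 0.001, 'az': -0.0}
{'x': 0.0, 'y': 0.189, 'z': -0.06, 'ax': -0.161, 'ay': 0.001, 'az': -0.0}
{'x': 0.0, 'y': 0.222, 'z': -0.081, 'ax': -0.193, 'ay': 0.001, 'az': -0.0}
{'x': 0.0, 'y': 0.254, 'z': -0.105, 'ax': -0.225, 'ay': 0.001, 'az': -0.0}
```

Request:
carry_out --moves '[{"x": 0,"y": 0.039,"z": -0.012,"ax": -0.034,"ay": 0.001,"az": 0},{"x": 0,"y": 0.078,"z": -0.019,"ax": -0.066,"ay": 0.001,"az": 0},{"x": 0,"y": 0.116,"z": -0.029,"ax": -0.098,"ay": 0.001,"az": 0},{"x": 0,"y": 0.153,"z": -0.042,"ax": -0.129,"ay": 0.001,"az": 0},{"x": 0,"y": 0.189,"z": -0.06,"ax": -0.161,"ay": 0.001,"az": 0},{"x": 0,"y": 0.222,"z": -0.081,"ax": -0.193,"ay": 0.001,"az": 0},{"x": 0,"y": 0.254,"z": -0.105,"ax": -0.225,"ay": 0.001,"az": 0}]'

```text
time_s: 6.08
position: [0.6415, -0.0373, 0.0621]
orientation: [-0.225, 1.567, -0.404]
wrist_force: [4.7, -2.2, -3.4]
gripper_width: 0.006
```

```bash
python3 w.py; python3 -c "
from h import *
ringview('w6')";  python3 plan.py 0.7 7 1 .0592 .062
```

```text
t 6.08 p [ 0.6415 -0.0373  0.0621] az -0.1792 phi -0.1800 r 0.0604 tilt [ 0.0032 -0.0014 -1.    ] j1,6 [-0.0576  0.1216] F rad 5.05 tan -1.32 z -3.43
glass ((286.599365234375, 133.68911743164062), (173.14317321777344, 177.6573486328125), 178.3900146484375) [ 0.579  -0.0257  0.06  ]
mark px [341.0632 224.0558] 269 r 0.045907355122721295 theta 0.48546303986302997
{'x': 0.001, 'y': 0.039, 'z': -0.01, 'ax': -0.035, 'ay': 0.001, 'az': 0.0}
{'x': 0.0, 'y': 0.078, 'z': -0.016, 'ax': -0.067, 'ay': 0.001, 'az': 0.0}
{'x': 0.0, 'y': 0.116, 'z': -0.027, 'ax': -0.098, 'ay': 0.001, 'az': 0.0}
{'x': 0.0, 'y': 0.153, 'z': -0.04, 'ax': -0.13, 'ay': 0.001, 'az': 0.0}
{'x': 0.0, 'y': 0.189, 'z': -0.058, 'ax': -0.162, 'ay': 0.001, 'az': 0.0}
{'x': 0.0, 'y': 0.222, 'z': -0.079, 'ax': -0.194, 'ay': 0.001, 'az': 0.0}
{'x': 0.0, 'y': 0.253, 'z': -0.103, 'ax': -0.226, 'ay': 0.001, 'az': 0.0}
```

Request:
carry_out --moves '[{"x": 0,"y": 0.039,"z": -0.014,"ax": -0.035,"ay": 0.001,"az": 0},{"x": 0,"y": 0.078,"z": -0.021,"ax": -0.067,"ay": 0.001,"az": 0},{"x": 0,"y": 0.116,"z": -0.032,"ax": -0.098,"ay": 0.001,"az": 0},{"x": 0,"y": 0.153,"z": -0.045,"ax": -0.13,"ay": 0.001,"az": 0},{"x": 0,"y": 0.189,"z": -0.063,"ax": -0.162,"ay": 0.001,"az": 0},{"x": 0,"y": 0.222,"z": -0.083,"ax": -0.194,"ay": 0.001,"az": 0},{"x": 0,"y": 0.251,"z": -0.107,"ax": -0.226,"ay": 0.001,"az": 0}]'

```text
time_s: 6.72
position: [0.6336, 0.0045, 0.0622]
orientation: [-0.639, 1.567, -0.099]
wrist_force: [7.0, 2.2, -3.4]
gripper_width: -0.001
```

```bash
python3 w.py; python3 -c "
from h import *
ringview('w7')";  python3 plan.py 0.7 7 1 .0587 .062
```

```text
t 6.72 p [0.6336 0.0045 0.0622] az 0.5406 phi 0.5403 r 0.0602 tilt [ 0.0034 -0.0003 -1.    ] j1,6 [ 0.0072 -0.5334] F rad 7.15 tan -1.72 z -3.45
glass ((287.4539794921875, 133.84120178222656), (172.9342041015625, 177.43788146972656), 0.12885531783103943) [ 0.5794 -0.0278  0.06  ]
mark px [341.2763 224.648 ] 304 r 0.04600799918148942 theta 1.1979750931698465
{'x': 0.001, 'y': 0.039, 'z': -0.012, 'ax': -0.035, 'ay': 0.001, 'az': 0.0}
{'x': 0.001, 'y': 0.078, 'z': -0.018, 'ax': -0.067, 'ay': 0.001, 'az': 0.0}
{'x': 0.001, 'y': 0.115, 'z': -0.028, 'ax': -0.098, 'ay': 0.001, 'az': 0.001}
{'x': 0.001, 'y': 0.152, 'z': -0.042, 'ax': -0.13, 'ay': 0.001, 'az': 0.001}
{'x': 0.001, 'y': 0.187, 'z': -0.059, 'ax': -0.162, 'ay': 0.001, 'az': 0.001}
{'x': 0.001, 'y': 0.22, 'z': -0.08, 'ax': -0.194, 'ay': 0.001, 'az': 0.001}
{'x': 0.001, 'y': 0.251, 'z': -0.104, 'ax': -0.226, 'ay': 0.001, 'az': 0.001}
```

Request:
carry_out --moves '[{"x": 0,"y": 0.039,"z": -0.012,"ax": -0.035,"ay": 0.001,"az": 0},{"x": 0,"y": 0.078,"z": -0.018,"ax": -0.067,"ay": 0.001,"az": 0},{"x": 0,"y": 0.115,"z": -0.028,"ax": -0.098,"ay": 0.001,"az": 0},{"x": 0,"y": 0.152,"z": -0.042,"ax": -0.13,"ay": 0.001,"az": 0},{"x": 0,"y": 0.187,"z": -0.059,"ax": -0.162,"ay": 0.001,"az": 0},{"x": 0,"y": 0.22,"z": -0.08,"ax": -0.194,"ay": 0.001,"az": 0},{"x": 0,"y": 0.251,"z": -0.104,"ax": -0.226,"ay": 0.001,"az": 0}]'

```text
time_s: 7.35
position: [0.6006, 0.0309, 0.0623]
orientation: [-1.126, 1.568, 0.135]
wrist_force: [3.7, 5.0, -2.6]
gripper_width: 0.002
```

```bash
python3 w.py; python3 -c "
from h import *
ringview('w8')";  python3 plan.py 0.7 7 1 .0587 .062
```

```text
t 7.35 p [0.6006 0.0309 0.0623] az 1.2609 phi 1.2571 r 0.0603 tilt [ 0.0028  0.0004 -1.    ] j1,6 [ 0.0513 -1.2096] F rad 5.87 tan -2.00 z -2.63
glass ((288.8851318359375, 133.86758422851562), (172.64195251464844, 177.09593200683594), 0.7856875658035278) [ 0.5811 -0.0291  0.06  ]
mark px [341.3478 225.4783] 253 r 0.04608181903367198 theta 1.903108276888334
{'x': 0.002, 'y': 0.039, 'z': -0.013, 'ax': -0.035, 'ay': 0.0, 'az': 0.0}
{'x': 0.002, 'y': 0.078, 'z': -0.019, 'ax': -0.067, 'ay': 0.0, 'az': 0.0}
{'x': 0.002, 'y': 0.115, 'z': -0.029, 'ax': -0.099, 'ay': 0.0, 'az': 0.0}
{'x': 0.002, 'y': 0.152, 'z': -0.043, 'ax': -0.13, 'ay': 0.0, 'az': 0.0}
{'x': 0.001, 'y': 0.187, 'z': -0.06, 'ax': -0.162, 'ay': 0.0, 'az': 0.0}
{'x': 0.001, 'y': 0.22, 'z': -0.081, 'ax': -0.194, 'ay': 0.0, 'az': 0.0}
{'x': 0.001, 'y': 0.251, 'z': -0.105, 'ax': -0.226, 'ay': 0.0, 'az': 0.001}
```

Request:
carry_out --moves '[{"x": 0.002,"y": 0.039,"z": -0.014,"ax": -0.035,"ay": 0,"az": 0},{"x": 0.002,"y": 0.078,"z": -0.02,"ax": -0.067,"ay": 0,"az": 0},{"x": 0.002,"y": 0.115,"z": -0.03,"ax": -0.099,"ay": 0,"az": 0},{"x": 0.002,"y": 0.152,"z": -0.044,"ax": -0.13,"ay": 0,"az": 0},{"x": 0.001,"y": 0.187,"z": -0.061,"ax": -0.162,"ay": 0,"az": 0},{"x": 0.001,"y": 0.22,"z": -0.082,"ax": -0.194,"ay": 0,"az": 0},{"x": 0.001,"y": 0.251,"z": -0.106,"ax": -0.226,"ay": 0,"az": 0}]'

```text
time_s: 7.98
position: [0.5577, 0.029, 0.0622]
orientation: [-0.634, 1.567, 1.347]
wrist_force: [-1.6, 7.3, 1.7]
gripper_width: 0.001
```

```bash
python3 w.py; python3 -c "
from h import *
ringview('w9')";  python3 plan.py 0.7 7 1 .0592 .062
```

```text
t 7.98 p [0.5577 0.029  0.0622] az 1.9813 phi 1.9835 r 0.0606 tilt [ 0.0009  0.004  -1.    ] j1,6 [ 0.0499 -1.9314] F rad 7.38 tan -1.45 z 1.70
glass ((288.6000061035156, 133.9293212890625), (173.08815002441406, 177.62062072753906), 2.2888615131378174) [ 0.5832 -0.0291  0.06  ]
mark px [341.3861 225.5158] 316 r 0.04607172230517575 theta 2.6263211005649287
{'x': 0.001, 'y': 0.039, 'z': -0.012, 'ax': -0.037, 'ay': 0.001, 'az': 0.0}
{'x': 0.0, 'y': 0.078, 'z': -0.019, 'ax': -0.069, 'ay': 0.001, 'az': 0.0}
{'x': 0.0, 'y': 0.116, 'z': -0.029, 'ax': -0.101, 'ay': 0.001, 'az': 0.001}
{'x': 0.0, 'y': 0.153, 'z': -0.043, 'ax': -0.133, 'ay': 0.001, 'az': 0.001}
{'x': 0.0, 'y': 0.188, 'z': -0.061, 'ax': -0.165, 'ay': 0.001, 'az': 0.001}
{'x': 0.0, 'y': 0.221, 'z': -0.082, 'ax': -0.196, 'ay': 0.001, 'az': 0.001}
{'x': 0.0, 'y': 0.252, 'z': -0.107, 'ax': -0.228, 'ay': 0.001, 'az': 0.001}
```

Request:
carry_out --moves '[{"x": 0,"y": 0.039,"z": -0.012,"ax": -0.037,"ay": 0.001,"az": 0},{"x": 0,"y": 0.078,"z": -0.019,"ax": -0.069,"ay": 0.001,"az": 0},{"x": 0,"y": 0.116,"z": -0.029,"ax": -0.101,"ay": 0.001,"az": 0},{"x": 0,"y": 0.153,"z": -0.043,"ax": -0.133,"ay": 0.001,"az": 0},{"x": 0,"y": 0.188,"z": -0.061,"ax": -0.165,"ay": 0.001,"az": 0},{"x": 0,"y": 0.221,"z": -0.082,"ax": -0.196,"ay": 0.001,"az": 0},{"x": 0,"y": 0.252,"z": -0.107,"ax": -0.228,"ay": 0.001,"az": 0}]'

```text
time_s: 8.62
position: [0.5265, -0.0008, 0.0619]
orientation: [-0.999, 1.568, 1.708]
wrist_force: [-3.5, 3.2, 4.1]
gripper_width: -0.001
```

```bash
python3 w.py; python3 -c "
from h import *
ringview('w10')"
```

```text
t 8.62 p [ 0.5265 -0.0008  0.0619] az 2.7067 phi 2.7069 r 0.0611 tilt [-0.0004  0.003  -1.    ] j1,6 [-0.0031 -2.7098] F rad 4.53 tan -1.45 z 4.09
glass ((288.7297668457031, 133.80474853515625), (173.22401428222656, 177.7947998046875), 2.1997392177581787) [ 0.5848 -0.0276  0.06  ]
mark px [341.0717 225.8287] 321 r 0.04609856286519315 theta -2.937351574135584
```

View pics/w10.png

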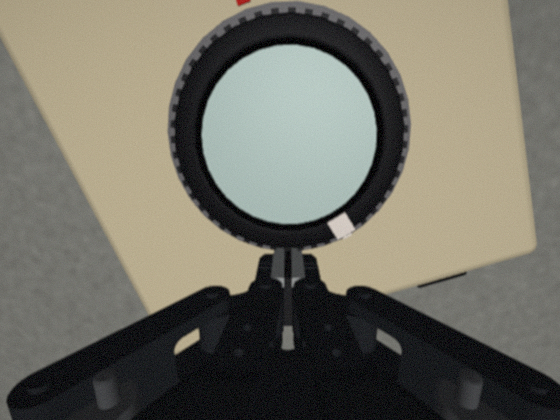

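Request:
carry_out --moves '[{"x": 0,"y": 0,"z": 0.04,"ax": 0,"ay": 0,"az": 0},{"x": 0,"y": 0,"z": 0.1,"ax": 0,"ay": 0,"az": 0},{"x": -0.05,"y": 0,"z": 0.16,"ax": 0,"ay": 0,"az": 0},{"x": -0.13,"y": 0,"z": 0.16,"ax": 0,"ay": 0,"az": 0},{"x": -0.13,"y": 0,"z": 0.16,"ax": 0,"ay": 0,"az": 0}]'

```text
time_s: 9.08
position: [0.5044, 0.0089, 0.0835]
orientation: [-1.813, 1.568, 0.9]
wrist_force: [1.3, 0.1, 0.0]
gripper_width: -0.003
```

```bash
python3 w.py; python3 plan.py -0.88 8 0 .085 .082
```

```text
t 9.08 p [0.5044 0.0089 0.0835] az 2.7123 phi 2.7133 r 0.0853 tilt [ 0.0018  0.0023 -1.    ] j1,6 [ 0.0163 -2.696 ] F rad -1.14 tan -0.59 z 0.04
{'x': 0.01, 'y': -0.062, 'z': -0.005, 'ax': 0.035, 'ay': -0.0, 'az': 0.001}
{'x': 0.011, 'y': -0.124, 'z': -0.015, 'ax': 0.07, 'ay': -0.0, 'az': 0.001}
{'x': 0.011, 'y': -0.184, 'z': -0.032, 'ax': 0.105, 'ay': -0.0, 'az': 0.001}
{'x': 0.011, 'y': -0.241, 'z': -0.055, 'ax': 0.14, 'ay': -0.0, 'az': 0.001}
{'x': 0.011, 'y': -0.296, 'z': -0.085, 'ax': 0.175, 'ay': 0.0, 'az': 0.001}
{'x': 0.011, 'y': -0.348, 'z': -0.12, 'ax': 0.21, 'ay': 0.0, 'az': 0.001}
{'x': 0.011, 'y': -0.395, 'z': -0.161, 'ax': 0.245, 'ay': 0.0, 'az': 0.001}
{'x': 0.012, 'y': -0.437, 'z': -0.207, 'ax': 0.28, 'ay': 0.0, 'az': 0.001}
```

Request:
carry_out --moves '[{"x": 0,"y": -0.062,"z": -0.005,"ax": 0.035,"ay": 0,"az": 0},{"x": 0,"y": -0.124,"z": -0.015,"ax": 0.07,"ay": 0,"az": 0},{"x": 0,"y": -0.184,"z": -0.032,"ax": 0.105,"ay": 0,"az": 0},{"x": 0,"y": -0.241,"z": -0.055,"ax": 0.14,"ay": 0,"az": 0},{"x": 0,"y": -0.296,"z": -0.085,"ax": 0.175,"ay": 0,"az": 0},{"x": 0,"y": -0.348,"z": -0.12,"ax": 0.21,"ay": 0,"az": 0},{"x": 0,"y": -0.395,"z": -0.161,"ax": 0.245,"ay": 0,"az": 0},{"x": 0,"y": -0.437,"z": -0.207,"ax": 0.28,"ay": 0,"az": 0}]'

```text
time_s: 9.75
position: [0.5602, 0.0563, 0.0838]
orientation: [-1.029, 1.568, 0.797]
wrist_force: [-0.2, 0.4, 0.3]
gripper_width: 0.002
```

```bash
python3 w.py; python3 plan.py -0.88 8 0 .085 .082
```

```text
t 9.75 p [0.5602 0.0563 0.0838] az 1.8260 phi 1.8283 r 0.0857 tilt [ 0.0023  0.0023 -1.    ] j1,6 [ 0.0991 -1.7269] F rad 0.44 tan 0.14 z 0.32
{'x': 0.012, 'y': -0.062, 'z': -0.008, 'ax': 0.034, 'ay': 0.001, 'az': 0.001}
{'x': 0.012, 'y': -0.124, 'z': -0.018, 'ax': 0.069, 'ay': 0.001, 'az': 0.001}
{'x': 0.012, 'y': -0.184, 'z': -0.035, 'ax': 0.104, 'ay': 0.001, 'az': 0.001}
{'x': 0.012, 'y': -0.241, 'z': -0.058, 'ax': 0.139, 'ay': 0.001, 'az': 0.001}
{'x': 0.012, 'y': -0.296, 'z': -0.087, 'ax': 0.174, 'ay': 0.001, 'az': 0.001}
{'x': 0.013, 'y': -0.348, 'z': -0.123, 'ax': 0.209, 'ay': 0.001, 'az': 0.001}
{'x': 0.013, 'y': -0.395, 'z': -0.163, 'ax': 0.244, 'ay': 0.001, 'az': 0.001}
{'x': 0.013, 'y': -0.437, 'z': -0.209, 'ax': 0.279, 'ay': 0.001, 'az': 0.001}
```

Tracking is good, so I'll repeat this step.

Request:
carry_out --moves '[{"x": 0,"y": -0.062,"z": -0.007,"ax": 0.035,"ay": 0,"az": 0},{"x": 0,"y": -0.124,"z": -0.017,"ax": 0.07,"ay": 0,"az": 0},{"x": 0,"y": -0.184,"z": -0.034,"ax": 0.105,"ay": 0,"az": 0},{"x": 0,"y": -0.241,"z": -0.057,"ax": 0.14,"ay": 0,"az": 0},{"x": 0,"y": -0.296,"z": -0.087,"ax": 0.175,"ay": 0,"az": 0},{"x": 0,"y": -0.348,"z": -0.122,"ax": 0.21,"ay": 0,"az": 0},{"x": 0,"y": -0.395,"z": -0.163,"ax": 0.245,"ay": 0,"az": 0},{"x": 0,"y": -0.437,"z": -0.209,"ax": 0.28,"ay": 0,"az": 0}]'

```text
time_s: 10.42
position: [0.6319, 0.0429, 0.0838]
orientation: [-0.216, 1.567, 0.723]
wrist_force: [0.6, 0.1, -0.1]
gripper_width: 0.001
```

```bash
python3 w.py; python3 plan.py -0.88 8 0 .085 .082
```

```text
t 10.42 p [0.6319 0.0429 0.0838] az 0.9396 phi 0.9474 r 0.0855 tilt [ 0.0026  0.0023 -1.    ] j1,6 [ 0.0668 -0.8728] F rad 0.42 tan -0.39 z -0.11
{'x': 0.012, 'y': -0.062, 'z': -0.006, 'ax': 0.033, 'ay': 0.001, 'az': 0.0}
{'x': 0.012, 'y': -0.124, 'z': -0.016, 'ax': 0.068, 'ay': 0.001, 'az': 0.0}
{'x': 0.012, 'y': -0.184, 'z': -0.033, 'ax': 0.103, 'ay': 0.001, 'az': 0.0}
{'x': 0.012, 'y': -0.242, 'z': -0.056, 'ax': 0.138, 'ay': 0.001, 'az': 0.0}
{'x': 0.012, 'y': -0.297, 'z': -0.085, 'ax': 0.173, 'ay': 0.001, 'az': -0.0}
{'x': 0.012, 'y': -0.348, 'z': -0.12, 'ax': 0.208, 'ay': 0.001, 'az': -0.0}
{'x': 0.012, 'y': -0.396, 'z': -0.16, 'ax': 0.243, 'ay': 0.001, 'az': -0.0}
{'x': 0.012, 'y': -0.438, 'z': -0.206, 'ax': 0.278, 'ay': 0.001, 'az': -0.0}
```

Request:
carry_out --moves '[{"x": 0,"y": -0.062,"z": -0.006,"ax": 0.033,"ay": 0.001,"az": 0},{"x": 0,"y": -0.124,"z": -0.016,"ax": 0.068,"ay": 0.001,"az": 0},{"x": 0,"y": -0.184,"z": -0.033,"ax": 0.103,"ay": 0.001,"az": 0},{"x": 0,"y": -0.242,"z": -0.056,"ax": 0.138,"ay": 0.001,"az": 0},{"x": 0,"y": -0.297,"z": -0.085,"ax": 0.173,"ay": 0.001,"az": 0},{"x": 0,"y": -0.348,"z": -0.12,"ax": 0.208,"ay": 0.001,"az": 0},{"x": 0,"y": -0.396,"z": -0.16,"ax": 0.243,"ay": 0.001,"az": 0},{"x": 0,"y": -0.438,"z": -0.206,"ax": 0.278,"ay": 0.001,"az": 0}]'

```text
time_s: 11.08
position: [0.667, -0.0207, 0.0836]
orientation: [1.099, 1.57, 1.159]
wrist_force: [-0.4, 0.5, 0.9]
gripper_width: 0.0
```

```bash
python3 w.py; python3 plan.py -0.44 4 0 .085 .082; python3 -c "
from h import *
ringview('w11')"
```

```text
t 11.08 p [ 0.667  -0.0207  0.0836] az 0.0594 phi 0.0676 r 0.0852 tilt [ 0.0003  0.0008 -1.    ] j1,6 [-0.0314 -0.0909] F rad -0.36 tan 0.50 z 0.85
{'x': 0.01, 'y': -0.062, 'z': -0.004, 'ax': 0.032, 'ay': 0.0, 'az': -0.0}
{'x': 0.01, 'y': -0.124, 'z': -0.014, 'ax': 0.067, 'ay': 0.0, 'az': -0.0}
{'x': 0.01, 'y': -0.184, 'z': -0.03, 'ax': 0.102, 'ay': 0.0, 'az': -0.0}
{'x': 0.01, 'y': -0.242, 'z': -0.053, 'ax': 0.137, 'ay': 0.0, 'az': -0.0}
glass ((285.3281555175781, 80.07456970214844), (156.45941162109375, 168.33773803710938), 179.4564208984375) [ 0.5794 -0.0264  0.06  ]
```

Request:
carry_out --moves '[{"x": 0,"y": -0.062,"z": -0.004,"ax": 0.032,"ay": 0,"az": 0},{"x": 0,"y": -0.124,"z": -0.014,"ax": 0.067,"ay": 0,"az": 0},{"x": 0,"y": -0.184,"z": -0.03,"ax": 0.102,"ay": 0,"az": 0},{"x": 0,"y": -0.242,"z": -0.053,"ax": 0.137,"ay": 0,"az": 0},{"x": 0.07,"y": -0.242,"z": -0.053,"ax": 0.137,"ay": 0,"az": 0},{"x": 0.12,"y": -0.242,"z": -0.053,"ax": 0.137,"ay": 0,"az": 0},{"x": 0.14,"y": -0.242,"z": -0.053,"ax": 0.137,"ay": 0,"az": 0},{"x": 0.14,"y": -0.242,"z": -0.053,"ax": 0.137,"ay": 0,"az": 0}]'

```text
time_s: 11.8
position: [0.6601, -0.0582, 0.0608]
orientation: [-2.953, 1.569, 2.953]
wrist_force: [-0.0, -0.8, -0.2]
gripper_width: -0.0
```

```bash
python3 w.py; python3 plan.py 0 1 0 .063 .062;python3 plan.py 0 1 0 .0588 .062
```

```text
t 11.80 p [ 0.6601 -0.0582  0.0608] az -0.3763 phi -0.3857 r 0.0843 tilt [-0.0021  0.0004 -1.    ] j1,6 [-0.0881  0.2882] F rad 0.24 tan -0.71 z -0.25
{'x': -0.007, 'y': 0.001, 'z': -0.142, 'ax': 0.003, 'ay': -0.001, 'az': 0.0}
{'x': -0.007, 'y': 0.002, 'z': -0.17, 'ax': 0.003, 'ay': -0.001, 'az': 0.0}
```

Request:
carry_out --moves '[{"x": -0.007,"y": 0,"z": -0.06,"ax": 0.003,"ay": 0,"az": 0},{"x": -0.007,"y": 0,"z": -0.11,"ax": 0.003,"ay": 0,"az": 0},{"x": -0.007,"y": 0,"z": -0.14,"ax": 0.003,"ay": 0,"az": 0},{"x": -0.007,"y": 0,"z": -0.155,"ax": 0.003,"ay": 0,"az": 0},{"x": -0.007,"y": 0,"z": -0.165,"ax": 0.003,"ay": 0,"az": 0},{"x": -0.007,"y": 0,"z": -0.165,"ax": 0.003,"ay": 0,"az": 0}]'

```text
time_s: 12.3
position: [0.6381, -0.0492, 0.0624]
orientation: [0.307, 1.57, -0.078]
wrist_force: [4.6, -0.9, -1.6]
gripper_width: 0.0
```

```bash
python3 w.py; python3 -c "
from h import *
ringview('w12')"; python3 plan.py 0.7 7 0 .0587 .062
```

```text
t 12.30 p [ 0.6381 -0.0492  0.0624] az -0.3851 phi -0.3840 r 0.0605 tilt [ 0.0003 -0.     -1.    ] j1,6 [-0.0769  0.3082] F rad 4.61 tan 0.86 z -1.65
glass ((286.094970703125, 133.81825256347656), (172.52774047851562, 176.9475860595703), 178.4345245361328) [ 0.5792 -0.0251  0.06  ]
mark px [227.595   41.8369] 558 r 0.04103677995597933 theta -2.8476276944751477
{'x': 0.003, 'y': 0.039, 'z': -0.014, 'ax': -0.032, 'ay': 0.0, 'az': -0.0}
{'x': 0.003, 'y': 0.078, 'z': -0.02, 'ax': -0.064, 'ay': 0.0, 'az': -0.0}
{'x': 0.003, 'y': 0.116, 'z': -0.03, 'ax': -0.096, 'ay': 0.0, 'az': -0.0}
{'x': 0.003, 'y': 0.152, 'z': -0.043, 'ax': -0.128, 'ay': 0.0, 'az': -0.0}
{'x': 0.003, 'y': 0.188, 'z': -0.06, 'ax': -0.16, 'ay': 0.0, 'az': -0.0}
{'x': 0.003, 'y': 0.221, 'z': -0.081, 'ax': -0.191, 'ay': 0.0, 'az': -0.0}
{'x': 0.003, 'y': 0.252, 'z': -0.105, 'ax': -0.223, 'ay': 0.0, 'az': -0.0}
```

View pics/w12.png

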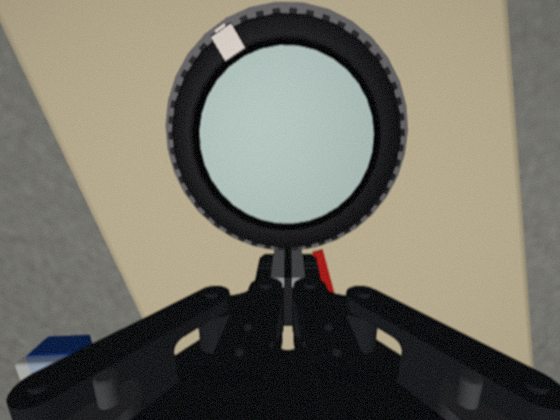

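Request:
carry_out --moves '[{"x": 0.003,"y": 0,"z": -0.013,"ax": 0,"ay": 0,"az": 0},{"x": 0.003,"y": 0.039,"z": -0.014,"ax": -0.032,"ay": 0,"az": 0},{"x": 0.003,"y": 0.078,"z": -0.02,"ax": -0.064,"ay": 0,"az": 0},{"x": 0.003,"y": 0.116,"z": -0.03,"ax": -0.096,"ay": 0,"az": 0},{"x": 0.003,"y": 0.152,"z": -0.043,"ax": -0.128,"ay": 0,"az": 0},{"x": 0.003,"y": 0.188,"z": -0.06,"ax": -0.16,"ay": 0,"az": 0},{"x": 0.003,"y": 0.221,"z": -0.081,"ax": -0.191,"ay": 0,"az": 0},{"x": 0.003,"y": 0.252,"z": -0.105,"ax": -0.223,"ay": 0,"az": 0}]'

```text
time_s: 13.02
position: [0.6393, -0.0079, 0.0624]
orientation: [-0.185, 1.568, 0.135]
wrist_force: [4.9, 0.6, -0.6]
gripper_width: -0.003
```

```bash
python3 w.py; python3 -c "
from h import *
ringview('w13')"; python3 plan.py 0.7 7 0 .0587 .062
```

```text
t 13.02 p [ 0.6393 -0.0079  0.0624] az 0.3203 phi 0.3136 r 0.0602 tilt [ 0.0029  0.0004 -1.    ] j1,6 [-0.0126 -0.3329] F rad 4.85 tan -0.94 z -0.62
glass ((288.0392150878906, 133.81919860839844), (172.70736694335938, 177.15774536132812), 0.2610939145088196) [ 0.5791 -0.0272  0.06  ]
mark px [223.5833  26.3333] 12 r 0.0465337344876425 theta -2.1661808023635998
mark px [231.4983  40.7413] 572 r 0.04095118097615538 theta -2.160944510618848
{'x': 0.003, 'y': 0.039, 'z': -0.012, 'ax': -0.033, 'ay': 0.001, 'az': 0.0}
{'x': 0.003, 'y': 0.078, 'z': -0.018, 'ax': -0.065, 'ay': 0.001, 'az': 0.0}
{'x': 0.003, 'y': 0.116, 'z': -0.028, 'ax': -0.096, 'ay': 0.001, 'az': 0.0}
{'x': 0.003, 'y': 0.152, 'z': -0.041, 'ax': -0.128, 'ay': 0.001, 'az': 0.0}
{'x': 0.003, 'y': 0.187, 'z': -0.058, 'ax': -0.16, 'ay': 0.001, 'az': 0.0}
{'x': 0.003, 'y': 0.221, 'z': -0.079, 'ax': -0.192, 'ay': 0.001, 'az': 0.0}
{'x': 0.002, 'y': 0.252, 'z': -0.102, 'ax': -0.224, 'ay': 0.001, 'az': 0.0}
```

Request:
carry_out --moves '[{"x": 0.003,"y": 0,"z": -0.014,"ax": 0,"ay": 0,"az": 0},{"x": 0.003,"y": 0.039,"z": -0.015,"ax": -0.033,"ay": 0.001,"az": 0},{"x": 0.003,"y": 0.078,"z": -0.021,"ax": -0.065,"ay": 0.001,"az": 0},{"x": 0.003,"y": 0.116,"z": -0.031,"ax": -0.096,"ay": 0.001,"az": 0},{"x": 0.003,"y": 0.152,"z": -0.044,"ax": -0.128,"ay": 0.001,"az": 0},{"x": 0.003,"y": 0.187,"z": -0.061,"ax": -0.16,"ay": 0.001,"az": 0},{"x": 0.003,"y": 0.221,"z": -0.082,"ax": -0.192,"ay": 0.001,"az": 0},{"x": 0.002,"y": 0.251,"z": -0.105,"ax": -0.224,"ay": 0.001,"az": 0}]'

```text
time_s: 13.73
position: [0.6131, 0.0251, 0.0625]
orientation: [-0.561, 1.568, 0.477]
wrist_force: [4.5, 5.9, -3.8]
gripper_width: 0.001
```

```bash
python3 w.py; python3 -c "
from h import *
ringview('w14')"; python3 plan.py 0.7 7 0 .0587 .062
```

```text
t 13.73 p [0.6131 0.0251 0.0625] az 1.0385 phi 1.0287 r 0.0602 tilt [ 0.0027  0.0014 -1.    ] j1,6 [ 0.0402 -0.9982] F rad 7.40 tan -0.82 z -3.75
glass ((289.4549560546875, 133.98138427734375), (172.49099731445312, 177.0565185546875), 1.6449679136276245) [ 0.5804 -0.0289  0.06  ]
mark px [226.9231  25.5385] 13 r 0.04652189970639948 theta -1.4637704204283826
mark px [234.2453  40.3173] 583 r 0.04093816287912835 theta -1.4545769830522322
{'x': 0.003, 'y': 0.039, 'z': -0.012, 'ax': -0.032, 'ay': 0.001, 'az': 0.0}
{'x': 0.003, 'y': 0.078, 'z': -0.018, 'ax': -0.064, 'ay': 0.001, 'az': 0.0}
{'x': 0.003, 'y': 0.116, 'z': -0.027, 'ax': -0.096, 'ay': 0.001, 'az': 0.0}
{'x': 0.003, 'y': 0.152, 'z': -0.041, 'ax': -0.128, 'ay': 0.001, 'az': 0.0}
{'x': 0.003, 'y': 0.188, 'z': -0.058, 'ax': -0.16, 'ay': 0.001, 'az': 0.0}
{'x': 0.003, 'y': 0.221, 'z': -0.078, 'ax': -0.192, 'ay': 0.001, 'az': 0.0}
{'x': 0.003, 'y': 0.252, 'z': -0.102, 'ax': -0.223, 'ay': 0.001, 'az': 0.0}
```

Request:
carry_out --moves '[{"x": 0.003,"y": 0,"z": -0.012,"ax": 0,"ay": 0,"az": 0},{"x": 0.003,"y": 0.039,"z": -0.013,"ax": -0.032,"ay": 0.001,"az": 0},{"x": 0.003,"y": 0.078,"z": -0.019,"ax": -0.064,"ay": 0.001,"az": 0},{"x": 0.003,"y": 0.116,"z": -0.029,"ax": -0.096,"ay": 0.001,"az": 0},{"x": 0.003,"y": 0.152,"z": -0.043,"ax": -0.128,"ay": 0.001,"az": 0},{"x": 0.003,"y": 0.188,"z": -0.06,"ax": -0.16,"ay": 0.001,"az": 0},{"x": 0.003,"y": 0.221,"z": -0.08,"ax": -0.192,"ay": 0.001,"az": 0},{"x": 0.003,"y": 0.252,"z": -0.104,"ax": -0.223,"ay": 0.001,"az": 0}]'

```text
time_s: 14.45
position: [0.5713, 0.033, 0.0623]
orientation: [-0.68, 1.568, 1.074]
wrist_force: [-0.7, 8.9, 2.2]
gripper_width: 0.0
```

```bash
python3 w.py; python3 -c "
from h import *
ringview('w15')"; python3 plan.py 0.7 7 0 .0592 .062
```

```text
t 14.45 p [0.5713 0.033  0.0623] az 1.7537 phi 1.7482 r 0.0604 tilt [ 0.0014  0.0026 -1.    ] j1,6 [ 0.0563 -1.6974] F rad 8.84 tan -0.89 z 2.22
glass ((289.50665283203125, 134.0989990234375), (172.7318572998047, 177.38751220703125), 3.0261926651000977) [ 0.5826 -0.0293  0.06  ]
mark px [226.3333  25.9333] 15 r 0.0465213945308267 theta -0.7429149552530016
mark px [234.2386  40.2961] 591 r 0.04094808464585376 theta -0.7394693470065397
{'x': 0.002, 'y': 0.039, 'z': -0.011, 'ax': -0.035, 'ay': 0.001, 'az': 0.0}
{'x': 0.002, 'y': 0.078, 'z': -0.017, 'ax': -0.067, 'ay': 0.001, 'az': 0.0}
{'x': 0.002, 'y': 0.116, 'z': -0.027, 'ax': -0.099, 'ay': 0.001, 'az': 0.0}
{'x': 0.002, 'y': 0.153, 'z': -0.041, 'ax': -0.131, 'ay': 0.001, 'az': 0.0}
{'x': 0.002, 'y': 0.189, 'z': -0.058, 'ax': -0.162, 'ay': 0.001, 'az': 0.0}
{'x': 0.001, 'y': 0.222, 'z': -0.079, 'ax': -0.194, 'ay': 0.001, 'az': 0.0}
{'x': 0.001, 'y': 0.253, 'z': -0.104, 'ax': -0.226, 'ay': 0.001, 'az': 0.0}
```

Request:
carry_out --moves '[{"x": 0.002,"y": 0.039,"z": -0.011,"ax": -0.035,"ay": 0.001,"az": 0},{"x": 0.002,"y": 0.078,"z": -0.017,"ax": -0.067,"ay": 0.001,"az": 0},{"x": 0.002,"y": 0.116,"z": -0.027,"ax": -0.099,"ay": 0.001,"az": 0},{"x": 0.002,"y": 0.153,"z": -0.041,"ax": -0.131,"ay": 0.001,"az": 0},{"x": 0.002,"y": 0.189,"z": -0.058,"ax": -0.162,"ay": 0.001,"az": 0},{"x": 0.001,"y": 0.222,"z": -0.079,"ax": -0.194,"ay": 0.001,"az": 0},{"x": 0.001,"y": 0.253,"z": -0.104,"ax": -0.226,"ay": 0.001,"az": 0},{"x": 0.001,"y": 0.253,"z": -0.104,"ax": -0.226,"ay": 0.001,"az": 0}]'

```text
time_s: 15.17
position: [0.5336, 0.0104, 0.0621]
orientation: [-0.007, 1.569, 2.47]
wrist_force: [-6.0, 3.7, 4.3]
gripper_width: 0.001
```

```bash
python3 w.py; python3 -c "
from h import *
ringview('w16');cv2.imwrite('pics/scene16.png',arm.capture('scene'))"; python3 plan.py 0.7 7 0 .0592 .062
```

```text
t 15.17 p [0.5336 0.0104 0.0621] az 2.4770 phi 2.4900 r 0.0609 tilt [-0.0013  0.001  -1.    ] j1,6 [ 0.019 -2.458] F rad 6.98 tan 0.70 z 4.34
glass ((286.967041015625, 134.0146942138672), (173.12571716308594, 177.6164093017578), 179.7559051513672) [ 0.5845 -0.0282  0.06  ]
mark px [221.6364  26.6364] 11 r 0.046553877425212865 theta -0.003989153250742561
mark px [229.1807  41.3339] 581 r 0.0409815161476001 theta 0.006481289949649985
{'x': -0.0, 'y': 0.039, 'z': -0.014, 'ax': -0.037, 'ay': 0.001, 'az': -0.0}
{'x': -0.0, 'y': 0.078, 'z': -0.021, 'ax': -0.069, 'ay': 0.001, 'az': -0.0}
{'x': -0.0, 'y': 0.116, 'z': -0.031, 'ax': -0.1, 'ay': 0.001, 'az': -0.0}
{'x': -0.0, 'y': 0.153, 'z': -0.045, 'ax': -0.132, 'ay': 0.001, 'az': 0.0}
{'x': -0.0, 'y': 0.188, 'z': -0.063, 'ax': -0.164, 'ay': 0.001, 'az': 0.0}
{'x': -0.0, 'y': 0.222, 'z': -0.084, 'ax': -0.196, 'ay': 0.001, 'az': 0.0}
{'x': -0.0, 'y': 0.253, 'z': -0.108, 'ax': -0.228, 'ay': 0.001, 'az': 0.0}
```

View pics/w16.png

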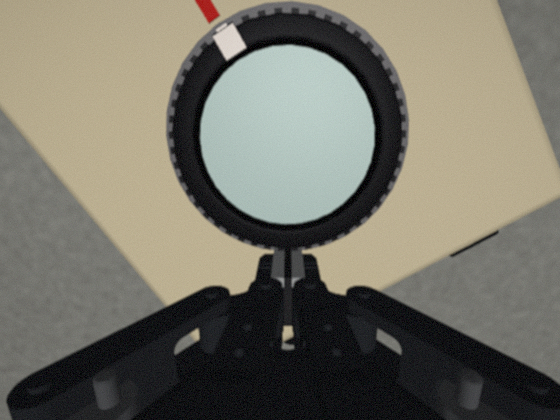

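View pics/scene16.png

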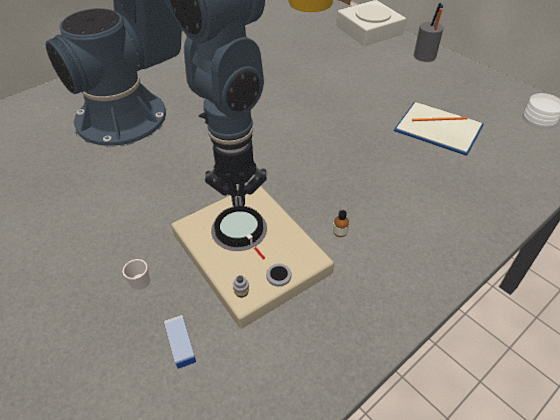

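The wrist picture shows the mark at (229,41), directly below the inner end of the red line at (212,18). The scene picture shows the mark at about (250,238), meeting the line, and the bystanders look unmoved. I'll retreat straight outwards, then up.

Request:
carry_out --moves '[{"x": 0,"y": 0,"z": 0.04,"ax": 0,"ay": 0,"az": 0},{"x": 0,"y": 0,"z": 0.12,"ax": 0,"ay": 0,"az": 0},{"x": 0,"y": 0,"z": 0.22,"ax": 0,"ay": 0,"az": 0},{"x": -0.2,"y": 0,"z": 0.3,"ax": 0,"ay": 0,"az": 0},{"x": -0.45,"y": 0,"z": 0.4,"ax": 0,"ay": 0,"az": 0},{"x": -0.7,"y": 0,"z": 0.5,"ax": 0,"ay": 0,"az": 0},{"x": -0.8,"y": 0,"z": 0.5,"ax": 0,"ay": 0,"az": 0},{"x": -0.8,"y": 0,"z": 0.5,"ax": 0,"ay": 0,"az": 0}]'

```text
time_s: 15.93
position: [0.4761, 0.0583, 0.1862]
orientation: [-2.152, 1.565, 0.319]
wrist_force: [1.1, 0.9, 0.4]
gripper_width: -0.001
```

Request:
carry_out --moves '[{"x": 0,"y": 0,"z": 0.02,"ax": 0,"ay": 0,"az": 0},{"x": 0,"y": 0,"z": 0.02,"ax": 0,"ay": 0,"az": 0},{"x": 0,"y": 0,"z": 0.02,"ax": 0,"ay": 0,"az": 0},{"x": 0,"y": 0,"z": 0.02,"ax": 0,"ay": 0,"az": 0}]' --claw 20

```text
time_s: 16.27
position: [0.4731, 0.0601, 0.185]
orientation: [-2.054, 1.567, 0.417]
wrist_force: [1.0, 0.5, 0.3]
gripper_width: 0.234
```

```bash
python3 w.py
python3 - <<'E'
from h import *
ims={n:arm.capture(n) for n in ("scene","side")}
for n,im in ims.items():
    cv2.imwrite(f"pics/{n}F.png",im)
    d=cv2.absdiff(im,cv2.imread(f"pics/{n}0.png")).max(2)>40
    for A,ce,st in cents(d,12)[0]: print(n,A,ce,st)
    u,v=proj(n,np.array([.582,-.0265,.068])).astype(int)
    cv2.imwrite(f"pics/{n}Fz.png",cv2.resize(im[v-40:v+40,u-50:u+50],None,fx=7,fy=7,interpolation=0)); print(u-50,v-40)
cv2.imwrite('pics/F.png',np.hstack([cv2.resize(cv2.imread(f"pics/{n}Fz.png"),(400,320)) for n in ims]))
E
```

```text
t 16.27 p [0.4731 0.0601 0.185 ] az 2.4707 phi 2.4695 r 0.1391 tilt [ 0.0031  0.0014 -1.    ] j1,6 [ 0.1258 -2.3449] F rad -0.47 tan -1.03 z 0.30
scene 363 [87.7466  4.4628] [69  0 39 13]
scene 409 [171.0098  16.1711] [159   0  20  46]
scene 2563 [222.9071  23.771 ] [185   0  73  53]
scene 171 [54.8012 30.6316] [48 18 17 25]
scene 13 [93.3846 34.3077] [88 33 12  3]
scene 491 [66.1996 77.5173] [46 44 40 51]
scene 3149 [230.4932  92.2461] [198  45  67  95]
scene 1419 [160.2833  75.5997] [126  47  55  53]
scene 24 [216.75  227.875] [214 226   6   5]
scene 42 [249.619 237.881] [246 234   7  10]
188 181
side 1917 [161.2613  27.4497] [137   0  47  60]
side 24 [180.375    5.7917] [176   0   9  13]
side 32 [187.8438  25.0625] [185  17   6  17]
side 6534 [210.302  115.0054] [170  25  82 194]
side 9810 [ 23.7759 298.0225] [  0 146  71 266]
side 24 [324.9583 242.9167] [322 241   7   5]
side 40 [315.975 272.4  ] [313 268   7  12]
255 212
```

View pics/F.png

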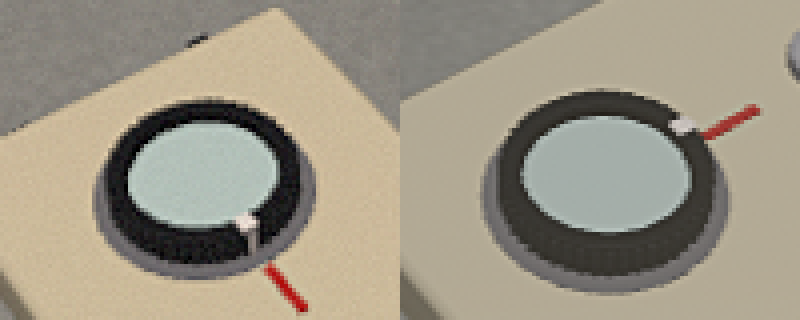

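View pics/sideF.png

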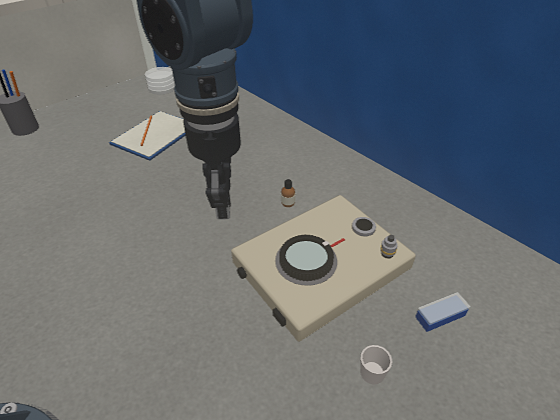

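Run:
```python
from h import *
for c in ((.582,-.0265),(.583,-.027)):
  for n,u,v in (("scene",188+245/4,181+220/4),("side",324.96,242.9)):
    m=ray(n,u,v,.068);d=m[:2]-c;print(n,m,np.hypot(*d),np.arctan2(d[1],d[0])+.106)
print(arm.state()['joint_vel'])
arm.sign_off()
```

```text
scene [ 0.6259 -0.0332  0.068 ] 0.04443989675944552 -0.045554782551589415
side [ 0.6261 -0.0324  0.068 ] 0.044473679829738544 -0.027968585451425207
scene [ 0.6259 -0.0332  0.068 ] 0.043377230040442964 -0.03764055940475318
side [ 0.6261 -0.0324  0.068 ] 0.04341736484484496 -0.01963192578459101
[-0.0012 -0.0009  0.0069  0.003   0.0011  0.0008]
the job is handed in; nothing more can be done
```

The ring is loosened as asked, and the job is handed in. I pressed the shut fingertips against the outer rim and rolled the ring anticlockwise in two strokes, from about -1.85 rad to about 6.25 rad. That took the mark past the red line once and then one full turn further. The run took about 16 s of the 72 s allowed.

**Mark position:** After the hand was clear, the two fixed cameras put the mark 0.03 to 0.05 rad short of the red line, well inside the 0.45 rad allowed. The wrist camera read it as on the line, within 0.01 rad.

**Bystanders and hand:** Comparing the first and last pictures from both fixed cameras, only the mark and the arm had changed; none of the four bystanders had moved. The hand ended about 12 cm above the base, off to the side of the ring, and the wrist force read only about 1 N, the same as in free air. The fingers stayed outside the ring wall throughout, so they never came near the glass.

**Checks that disagreed:**
- **Ring centre:** My first estimate was about 1.5 mm off. The pressing force fell to about 2 N and the ring slipped by about 0.1 rad during one move. I corrected the centre from the contact readings, and the force then read 4.5 to 9 N at every later check.
- **Wrist camera:** It placed the ring's centre about 3 mm off towards the far side from the finger. For that reason I relied on the fixed cameras for the final angle.

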